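# Feed the reference block to the stop and leave the sprung slide latched at mid travel

## Task

Feed the reference block up to the end stop of the feed fixture: push the slide's upright plate from behind with the fingertips all the way in, then let it go so that it springs back and latches at its middle position. Do not grip the plate or touch the block with the gripper, and leave the oil bottle, bit box and tape measure where they are.

Things in the scene. Friction and masses are not known exactly. Their poses are not given: they have to be found in the camera images.
- feed_fixture: Fixture fixed on the worktop: grey base 180 x 110 x 12 mm, lane 43 mm wide between steel rails (to z 24 mm), end stop across the lane's far end (near face at x +51.5 mm, to z 32 mm). Origin: worktop level, lane centre line, 105 mm from the base's near end. x along the lane in the feeding direction (roughly away from the robot), y left, z up; lane floor at z 12 mm.
- feed_slide (a joint): Slide travel along the fixture's +x, m: 0 home, 0.050 fully in (rigid stop). A spring returns it: 2 N at 0, 4.5 N at 0.050, damping 12 N s/m. Its bar fills the lane behind the block (front face at x -40 mm at home). Let go beyond about 0.027, it springs back until the pawl catches its stop pin at about 0.026 (latched); let go earlier, it returns to 0. Only a full push feeds the block to the stop.
- push_face (a point): Centre of the near face (robot's side) of the slide's upright push plate; moves with the slide. Plate 64 wide, z 32 to 72 mm, 11 mm thick with the dark facing on its far side, which the gripper must not touch. This point is 52 mm above the worktop, at fixture x -90 mm at home. Axes as the fixture's: push along +x. On the robot's side only the 12 mm base and, to z 25 mm, pawl pivot and a rail end.
- pawl (a joint): Swing of the small dark steel pawl left of the lane, in rad: 0 = swung in (as it stands at home, and when it holds the slide's stop pin at the middle position); it swings outward to about 0.2 by itself as the pin goes past. It need not be touched.
- block_centre (a point): Centre of the plain light grey reference block, 40 x 40 x 18 mm, lying loose in the lane just in front of the slide (gap 3 to 18 mm), half its height above the lane floor. Against the end stop its centre is at fixture x = 31.5 mm; with the slide fully in it is pushed to 30 mm or more.
- oil_bottle: Small bottle, 32 mm across and 77 mm tall, standing to the right of the fixture; a bystander. Origin at the centre of its underside.
- bit_box: Low plastic box with lid, 58 x 95 x 25 mm, lying to the left of the fixture; a bystander. Origin at the centre of its underside.
- tape_measure: Tape measure, 34 x 85 x 63 mm, standing beyond the fixture on the left; a bystander. Origin at its underside.
Mind the look-alikes: they are no part of the job. Of the things that look like the feed_fixture, take the one that is farthest to the robot's left at the start.

How it is judged (in metres and radians):
On the way:
1. the slide is pushed all the way in (value of joint feed_slide above 0.045 m), for 0.05 s.
At the end, for the whole second after the job is handed in: The slide rests latched at its middle position (travel 21 to 29 mm) with the pawl swung in (under 0.08 rad); the block lies flat in the lane at rest, within 5 mm of the end stop (value of joint feed_slide between 0.021 and 0.029 m and velocity of joint feed_slide between -0.005 and 0.005 m/s and value of joint pawl below 0.08 rad and x of block_centre in the frame of feed_fixture between 0.0265 and 0.034 m and y of block_centre in the frame of feed_fixture between -0.006 and 0.006 m and z of block_centre in the frame of feed_fixture below 0.025 m and linear speed of ref_block below 0.01 m/s); the robot touches nothing.
It fails at once if the block is lifted (z of block_centre in the frame of feed_fixture above 0.027 m).
It fails at once if the gripper touches the block (contact force between the fingers and ref_block above 0.5 N).
It fails at once if the push plate is gripped or pulled from its far side (contact force between the fingers and plate_far_face above 0.5 N).
It fails at once if the oil bottle, bit box or tape measure is moved by more than 15 mm (distance of any of oil_bottle, bit_box, tape_measure from where it was at the start of the episode above 0.015 m).
It also fails if it takes over 32 s, if anything falls off the work surface, if the arm or the gripper's body presses on something with over 40 N, if the wrist force passes 120 N, or if a joint passes its speed limit or range.

## Robot

A 6-joint arm with a two-finger parallel gripper is mounted at the origin on a cart in front of the work surface, level with it; the furniture and walls round the work are solid. World frame = base frame: x ahead of the robot, y to its left, z up, the work surface at z = 0. Lengths are in mm, angles in degrees, forces in N, time in s.
With the tool pointing down it reaches from about 300 to 850 mm from the base axis. Payload 4.2 kg.
Tool frame: the origin (TCP) lies on the centre line of the jaws, within the pads' length; the fingertips stand env.nose_length ahead of it and the grasp point (between the pads) lies 2 mm behind it (env.nose_length is the distance from the TCP to the fingertips, in mm); z points along the fingers, y is the direction in which the jaws open and shut (so a half turn about z gives the same grasp; the last joint's range is limited). The gripper opens to 91 mm and grips with 3 to 60 N. Pads are 32 mm wide; open, the fingers measure 118 mm over their backs; the gripper's body (76 mm by 178 mm) begins 60 mm behind the grasp point.
Start: joints at [-68.698, 18.312, 89.639, -0, 72.044, -1.146], TCP at [219.569, -531.442, 230.976] pointing down, gripper open.
Joint ranges: [-177.97, 177.97], [-48.28, 115.42], [12.27, 149.76], [-77.06, 257.06], [2.81, 150.46], [-146.56, 146.56]. Speed limits (degrees/s): [147.25, 147.25, 180, 180, 180, 180].

## Interface

Orientations are given as [roll, pitch, yaw] about the fixed x, y, z axes, in that order (R = Rz(yaw) Ry(pitch) Rx(roll)).
In Python, from workcell import env gives the robot as it stands. The module is installed in compiled form; this text tells all that it offers.
- The arm moves only by the tool jog_arm, never from a script. Its argument "deltas" is a list that holds one entry, the list of rows, each a list of 5 numbers: the shift along the tool's x, y, z in m, then the turn about the tool's z in degrees, then the finger opening in m, from 0 to 0.0912. A call has 1 to 20 rows; each row is the pose to reach, as a shift and turn from the pose commanded when the call began, along the tool's axes at that moment; what a row does not reach only later rows make up. A row lasts 1/12 s, in which the tool goes at most 41.7 mm and 7.16 degrees, less where a joint would pass 70% of its speed; a pose out of reach is approached as far as the arm can. A call with a gripper value outside its range is refused whole. The fingers move at their own pace and stop on an object; "grip_force" is the grip in N (left out, the last holds). Time passes only in rows, so rows that repeat a pose let the fingers close. It gives the time, the measured TCP pose, the force and the opening at its end, in the units of the state.
- env.state(): the state, without advancing time (a new reading comes with each control period).
- env.grab_frame(name): name is "side" or "top" or "wrist"; returns the picture (420x560x3 uint8, red, green, blue); there is no depth.
- env.camera_params(name): a dict with "fx", "fy", "cx", "cy" (pixels), "xyz" and "orientation" of the camera in the world. Camera axes: x right, y down, z forward; pixel columns grow to the right and rows downward; lengths in mm; the calibration is good to about 2 mm. A picture is of the moment at which its call begins: read the wrist's pose just before it. camera_params takes no time and is no camera call; for the wrist camera it gives the pose at the moment of the call.
- env.job_done(): hands the job in, once; it reports no verdict.
Trained networks look in the newest picture that a camera, given by its name, has taken for a name from the list of things; names that differ only in an ending like _2 or _b are one class to them, and where a whole thing is asked for, a point or a joint stands for the part that bears it (a point fixed in the world has none). Each returns a list of dicts, best first, with "conf" (0 to 1); they miss things now and then, are a little off and sometimes report something else, mostly with a low value. They report only what shows in the picture. A call takes as long as a camera call. They do not tell look-alikes from the thing itself.
- env.look_for(camera, label): "xyz" ([x, y, z] in mm, in world coordinates, good to about 4 mm: the middle of the surface that is visible of it).
The state is a dict: "time_s": time; "qpos": joint angles; "qvel": joint speeds; "effort": joint torques, N m; "ee_pos": TCP position; "ee_rot": TCP orientation; "force": force on the tool from outside, world axes, zero at the start; "torque": the same for the moment, N m; "gripper_width": finger opening in mm.
Only numpy, scipy, OpenCV 4.12 (cv2) and the standard library are available. Lean on these libraries where they do the work, as an engineer would, in place of code of your own. Each camera call takes 0.05 s, during which the arm holds its last target.

## Working session

There is one attempt and no reset: what is moved stays moved. The work goes in short steps, Python scripts to look and compute and a tool call to move; the robot and the scene stay as the last step left them, time stands still between calls to the robot, and variables do not carry over. Pictures are saved under pics/ and viewed, and the job is handed in when it is done.

Besides the shell and the picture viewer there is one more tool, called after ">>>" as name([rows], argument=value, ...), one row to a line, values as JSON. jog_arm: Moves the arm, as the interface text tells. Its arguments: {"type":"object","properties":{"deltas":{"type":"array"},"grip_force":{"type":"number"}},"required":["deltas"]}

```bash
mkdir -p pics; python3 - <<'E'
from workcell import env
import cv2
print(env.state(), env.nose_length)
for n in ("top","side"):
    f=env.grab_frame(n); cv2.imwrite(f"pics/{n}0.png",f[:,:,::-1]); print(n,env.camera_params(n))
    for l in ("feed_fixture","push_face","block_centre"):
        print(l,env.look_for(n,l))
E
```

```text
{'time_s': 0.0, 'qpos': array([-6.86966429e+01,  1.83488510e+01,  8.97076283e+01, -1.51893813e-03,
        7.20429544e+01, -1.14631146e+00]), 'qvel': array([-0.00385592,  0.04938792, -0.02876297, -0.15243633,  0.00948456,
       -0.02965856]), 'effort': array([ 8.92149146e-04, -4.12455654e+01, -2.31969452e+01,  7.25299213e-02,
        4.55789943e-02, -1.59571737e-04]), 'ee_pos': array([ 219.3892915 , -530.97537741,  230.13994137]), 'ee_rot': array([-1.79900557e+02, -5.45383432e-04,  2.24501376e+01]), 'force': array([-0.29876015,  0.22606998,  0.00830231]), 'torque': array([-0.01915227, -0.0149414 ,  0.01926712]), 'gripper_width': 90.81429855093111} 17.0
top {'fx': 453.5901785805505, 'fy': 453.5901785805505, 'cx': 276.6787826367325, 'cy': 204.83285596389175, 'xyz': array([ 449.11938432, -102.57965596, 1189.00466604]), 'orientation': array([-1.73985470e+02, -1.09741277e-01, -8.89555452e+01])}
feed_fixture [{'xyz': [596.0, -223.1, 11.2], 'conf': 0.85}, {'xyz': [448.3, -427.4, 8.9], 'conf': 0.57}]
push_face [{'xyz': [396.3, -444.5, 26.3], 'conf': 0.88}, {'xyz': [549.6, -234.6, 27.8], 'conf': 0.57}]
block_centre [{'xyz': [595.6, -224.1, 26.7], 'conf': 0.77}]
side {'fx': 544.8472632669606, 'fy': 544.8472632669606, 'cx': 276.8763285810041, 'cy': 207.36680257911013, 'xyz': array([  605.73615631, -1385.72174971,   771.3882203 ]), 'orientation': array([-117.83689914,   -1.19410779,    2.4653307 ])}
feed_fixture [{'xyz': [575.6, -261.7, 15.6], 'conf': 0.92}, {'xyz': [444.5, -457.5, 13.9], 'conf': 0.65}]
push_face [{'xyz': [539.5, -249.8, 33.2], 'conf': 0.77}, {'xyz': [388.9, -457.4, 28.1], 'conf': 0.72}]
block_centre [{'xyz': [593.9, -232.4, 30.9], 'conf': 0.46}]
```

View pics/top0.png

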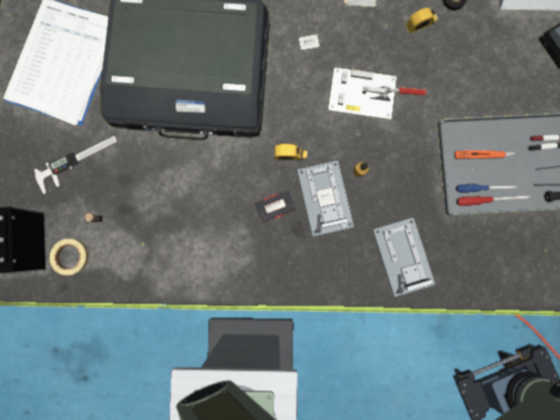

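View pics/side0.png

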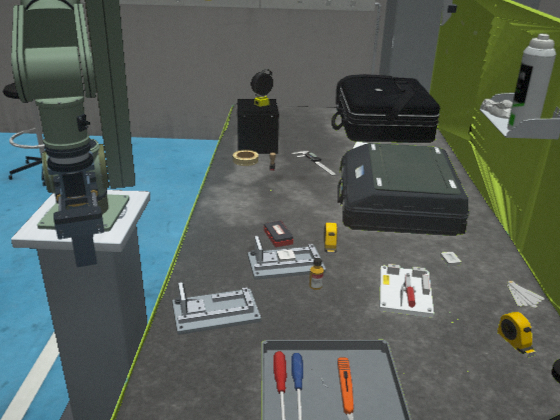

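The fixture at top pixel (326,198) is the leftmost, and it holds the block. The look-alike is at (405,257). The bit box is at (274,206), the oil bottle at (362,169) and the tape measure at (290,151). I'll zoom in to measure.

```bash
python3 - <<'E'
import cv2
f=cv2.imread("pics/top0.png")[150:250,250:380]
cv2.imwrite("pics/topz.png",cv2.resize(f,None,fx=6,fy=6,interpolation=cv2.INTER_CUBIC))
f=cv2.imread("pics/side0.png")[215:300,235:345]
cv2.imwrite("pics/sidez.png",cv2.resize(f,None,fx=7,fy=7,interpolation=cv2.INTER_CUBIC))
E
```

```text
(no output)
```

View pics/topz.png

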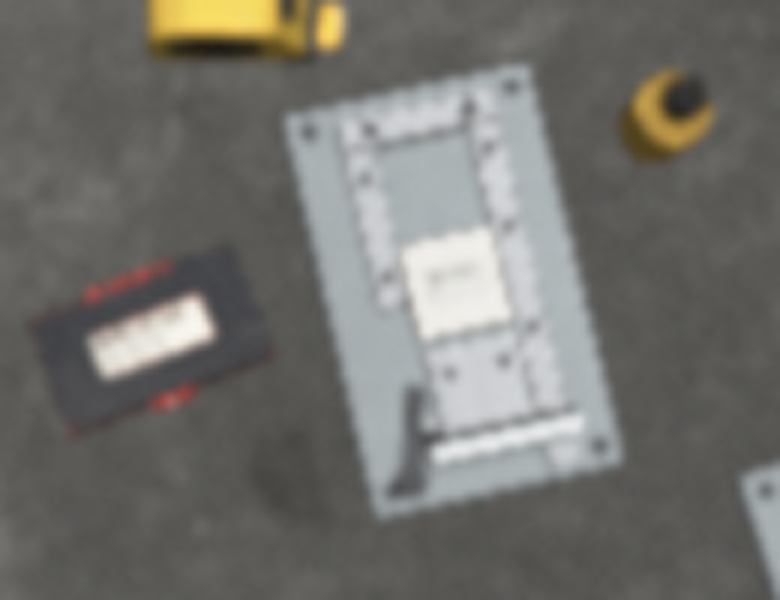

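View pics/sidez.png

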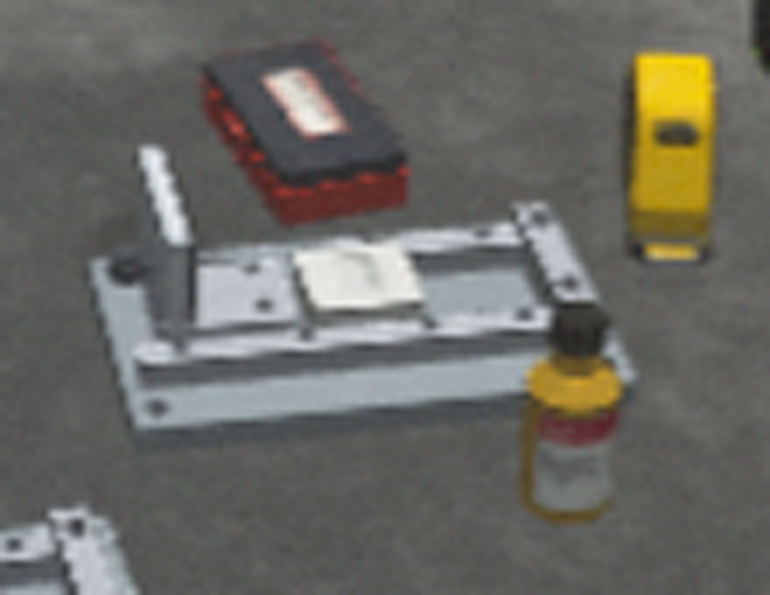

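In the zoom, the base corners are at (287,113), (530,65), (622,462) and (380,518). The plate's top edge runs from about (433,452) to (583,422).

```bash
cat > h.py <<'E'
import numpy as np
from scipy.spatial.transform import Rotation as R
def ray(c,u,v,z):
    r=R.from_euler('xyz',c['orientation'],degrees=True).as_matrix()
    d=r@np.array([(u-c['cx'])/c['fx'],(v-c['cy'])/c['fy'],1]); o=np.array(c['xyz'])
    return o+d*(z-o[2])/d[2]
E
python3 - <<'E'
from h import *
from workcell import env
c=env.camera_params("top")
def P(x,y,z): return ray(c,(x+.5)/6-.5+250,(y+.5)/6-.5+150,z)
TL,TR,BR,BL=[P(x,y,12) for x,y in [(287,113),(530,65),(622,462),(380,518)]]
print(TL,TR,BR,BL)
print([np.linalg.norm(a-b) for a,b in [(TL,TR),(BL,BR),(TL,BL),(TR,BR)]])
xd=(TL+TR-BL-BR);xd/=np.linalg.norm(xd); yd=(TL+BL-TR-BR); yd/=np.linalg.norm(yd)
print("yaw",np.degrees(np.arctan2(xd[1],xd[0])),np.degrees(np.arctan2(-yd[0],yd[1])))
y=np.arctan2(xd[1],xd[0]); ctr=(TL+TR+BL+BR)/4
ex=np.array([np.cos(y),np.sin(y),0]);ey=np.array([-ex[1],ex[0],0])
o=ctr+15*ex; o[2]=0; print("origin",o)
pf=o-90*ex; pf[2]=52; print("push",pf)
for n,p in [("plateL",P(433,452,72)),("plateR",P(583,422,72)),("blk",P(456,282,30)),("bit box",P(152,340,25)),("bottle",P(683,95,77))]:
    d=p-o; print(n,p,d@ex,d@ey)
print(env.state()['ee_rot'])
E
```

```text
[ 670.50773532 -155.38379345   12.        ] [ 693.88613584 -261.89106352   12.        ] [ 520.02667171 -302.42711072   12.        ] [ 493.91236724 -197.92311653   12.        ]
[np.float64(109.04287316866703), np.float64(107.71741594683196), np.float64(181.6466846203829), np.float64(178.52250388158794)]
yaw 13.335817648484516 13.200118333391286
origin [ 609.17875058 -225.94640013    0.        ]
push [ 521.60561226 -246.70562565   52.        ]
plateL [ 519.09887999 -214.57154031   72.        ] -85.02715208450113 31.84578356742971
plateR [ 532.58363055 -276.18415249   72.        ] -86.11746524545993 -31.215802963530056
blk [ 594.92881011 -228.08207386   30.        ] -14.358299336186693 1.2087786342162279
bit box [568.02116642 -98.09556073  25.        ] -10.557937816260202 133.89665350523347
bottle [ 668.90628811 -316.6159162    77.        ] 37.20332193698914 -102.00123881524651
[-1.79989410e+02 -3.43039063e-04  2.24473540e+01]
```

The measurement is consistent: base 108×180 mm, plate at x −85.5 with y ±31.5, yaw 13.3°. Next I move behind the plate at height with the fingers closed and the tool x-axis along the lane.

>>> jog_arm([
  [[0.03,-0.014,0,2,0.0],[0.06,-0.028,0,4,0.0],[0.09,-0.041,0,6,0.0],[0.12,-0.055,0,8,0.0],[0.15,-0.069,0,9.1,0.0],[0.18,-0.083,0,9.1,0.0],[0.21,-0.097,0,9.1,0.0],[0.24,-0.11,0,9.1,0.0],[0.27,-0.124,0,9.1,0.0],[0.3,-0.138,0,9.1,0.0],[0.325,-0.15,0,9.1,0.0],[0.3385,-0.1557,0,9.1,0.0],[0.3385,-0.1557,0,9.1,0.0],[0.3385,-0.1557,0,9.1,0.0],[0.3385,-0.1557,0,9.1,0.0]],
], grip_force=20)

```text
time_s: 1.65
ee_pos: [472.4, -258.7, 230.9]
ee_rot: [180.0, 0.0, 13.3]
force: [-0.6, -0.3, -0.7]
gripper_width: 0.6
```

>>> jog_arm([
  [[0,0,0.02,0,0.0],[0,0,0.045,0,0.0],[0,0,0.07,0,0.0],[0,0,0.095,0,0.0],[0,0,0.12,0,0.0],[0,0,0.14,0,0.0],[0,0,0.155,0,0.0],[0,0,0.165,0,0.0],[0,0,0.173,0,0.0],[0,0,0.173,0,0.0],[0,0,0.173,0,0.0]],
])

```text
time_s: 2.57
ee_pos: [473.0, -258.8, 58.2]
ee_rot: [180.0, -0.0, 13.3]
force: [-0.5, -1.3, 0.1]
gripper_width: 0.3
```

```bash
python3 - <<'E'
from workcell import env
import cv2
print(env.state()['force'],env.state()['ee_pos'])
a=env.grab_frame("side")[200:300,220:350,::-1]
b=env.grab_frame("top")[150:250,250:380,::-1]
import numpy as np
cv2.imwrite("pics/a1.png",np.hstack([cv2.resize(x,None,fx=3,fy=3,interpolation=cv2.INTER_CUBIC) for x in (a,b)]))
cv2.imwrite("pics/w1.png",env.grab_frame("wrist")[:,:,::-1])
E
```

```text
[-0.51314993 -1.31951745  0.06727881] [ 472.98847514 -258.81817118   58.2477067 ]
```

View pics/a1.png

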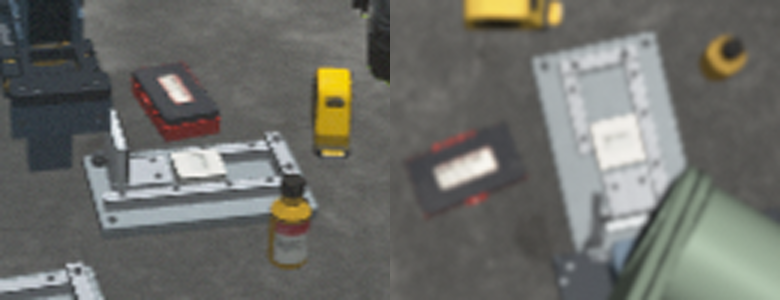

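View pics/w1.png

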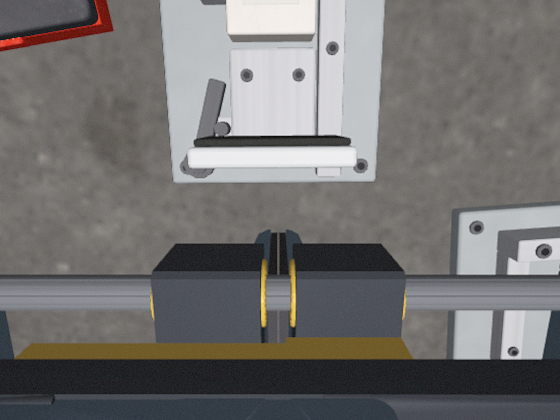

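The wrist view shows the closed fingers (u≈278) squarely behind the plate's centre (u≈272), with the approach clear. In the side view the tips are at plate height. Pushing.

>>> jog_arm([
  [[0.008,0,0,0,0.0],[0.016,0,0,0,0.0],[0.022,0,0,0,0.0],[0.026,0,0,0,0.0],[0.03,0,0,0,0.0],[0.034,0,0,0,0.0],[0.038,0,0,0,0.0],[0.042,0,0,0,0.0],[0.046,0,0,0,0.0],[0.05,0,0,0,0.0],[0.054,0,0,0,0.0],[0.058,0,0,0,0.0],[0.062,0,0,0,0.0],[0.066,0,0,0,0.0],[0.07,0,0,0,0.0],[0.073,0,0,0,0.0],[0.076,0,0,0,0.0],[0.076,0,0,0,0.0]],
])

```text
time_s: 4.22
ee_pos: [545.8, -240.5, 57.9]
ee_rot: [-179.9, 0.2, 13.4]
force: [-4.7, -0.9, 3.6]
gripper_width: 0.7
```

```bash
python3 - <<'E'
from workcell import env
import cv2
print(env.state()['force'],env.state()['ee_pos'])
cv2.imwrite("pics/w2.png",env.grab_frame("wrist")[:,:,::-1])
E
```

```text
[-4.73342366 -0.94946844  3.55734265] [ 545.83902862 -240.5378533    57.88606705]
```

View pics/w2.png

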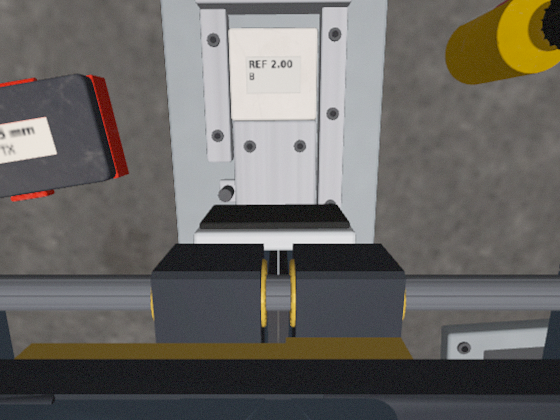

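The plate is moving under a force of about 4.8 N. The block is close to the end stop, with a small gap left at v≈15–28. I'll go on in small steps.

>>> jog_arm([
  [[0.002,0,0,0,0.0],[0.004,0,0,0,0.0],[0.006,0,0,0,0.0],[0.007,0,0,0,0.0],[0.007,0,0,0,0.0],[0.007,0,0,0,0.0]],
])

```text
time_s: 4.77
ee_pos: [552.5, -238.9, 57.9]
ee_rot: [-179.9, 0.1, 13.4]
force: [-5.6, -0.5, 3.0]
gripper_width: 0.3
```

>>> jog_arm([
  [[0.001,0,0,0,0.0],[0.002,0,0,0,0.0],[0.003,0,0,0,0.0],[0.003,0,0,0,0.0],[0.003,0,0,0,0.0]],
])

```text
time_s: 5.18
ee_pos: [553.6, -238.6, 57.9]
ee_rot: [-179.9, 0.4, 13.4]
force: [-10.1, -3.1, 6.6]
gripper_width: 0.4
```

>>> jog_arm([
  [[0.001,0,0,0,0.0],[0.002,0,0,0,0.0],[0.002,0,0,0,0.0],[0.002,0,0,0,0.0]],
])

```text
time_s: 5.52
ee_pos: [553.7, -238.6, 58.0]
ee_rot: [-179.9, 0.6, 13.4]
force: [-14.5, -4.7, 9.3]
gripper_width: 0.3
```

```bash
python3 - <<'E'
from workcell import env
import cv2
print(env.state()['force'],env.state()['ee_pos'])
cv2.imwrite("pics/w3.png",env.grab_frame("wrist")[:,:,::-1])
E
```

```text
[-14.54423065  -4.6611948    9.25765805] [ 553.6579713  -238.61182135   57.9648322 ]
```

View pics/w3.png

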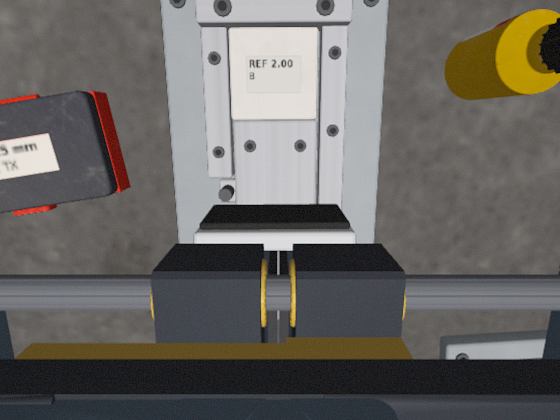

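The rigid stop is reached: the force rises with no further motion, and the block sits at the end stop (its far edge at v≈26, next to the stop). Now I retreat straight back along −x.

>>> jog_arm([
  [[-0.006,0,0,0,0.0],[-0.014,0,0,0,0.0],[-0.024,0,0,0,0.0],[-0.036,0,0,0,0.0],[-0.05,0,0,0,0.0],[-0.065,0,0,0,0.0],[-0.08,0,0,0,0.0],[-0.09,0,0,0,0.0],[-0.095,0,0,0,0.0],[-0.095,0,0,0,0.0],[-0.095,0,0,0,0.0]],
])

```text
time_s: 6.48
ee_pos: [466.8, -260.2, 58.2]
ee_rot: [179.9, -0.1, 13.3]
force: [0.8, -0.0, 0.3]
gripper_width: 0.8
```

```bash
python3 - <<'E'
from workcell import env
import cv2
print(env.state()['force'],env.state()['ee_pos'])
cv2.imwrite("pics/w4.png",env.grab_frame("wrist")[:,:,::-1])
E
```

```text
[ 0.77611688 -0.02907746  0.29829098] [ 466.75644242 -260.23870079   58.20315676]
```

View pics/w4.png

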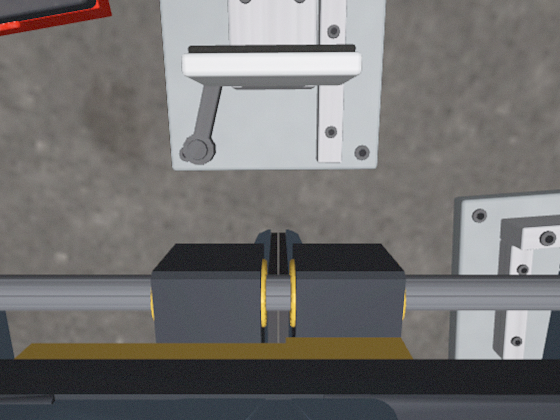

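The slide is holding at a mid position and the fingers are clear. I raise the arm to check the block and slide from above.

>>> jog_arm([
  [[0,0,-0.03,0,0.0],[0,0,-0.06,0,0.0],[0,0,-0.09,0,0.0],[0,0,-0.12,0,0.0],[0,0,-0.15,0,0.0],[0,0,-0.17,0,0.0],[0,0,-0.17,0,0.0],[0,0,-0.17,0,0.0]],
])

```text
time_s: 7.2
ee_pos: [467.3, -260.0, 229.0]
ee_rot: [179.9, -0.1, 13.4]
force: [-0.3, 0.0, -0.8]
gripper_width: 0.4
```

```bash
python3 - <<'E'
from workcell import env
import cv2
print(env.state()['time_s'],env.camera_params("wrist"))
cv2.imwrite("pics/w5.png",env.grab_frame("wrist")[:,:,::-1])
a=env.grab_frame("side")[215:300,235:345,::-1]
cv2.imwrite("pics/s5.png",cv2.resize(a,None,fx=7,fy=7,interpolation=cv2.INTER_CUBIC))
E
```

```text
7.2 {'fx': 375.6441292567296, 'fy': 375.6441292567296, 'cx': 277.84236307267946, 'cy': 213.89190535555724, 'xyz': array([ 532.80974204, -244.96146734,  383.66654418]), 'orientation': array([ 1.66293207e+02, -6.02940491e-02, -7.66669437e+01])}
```

View pics/w5.png

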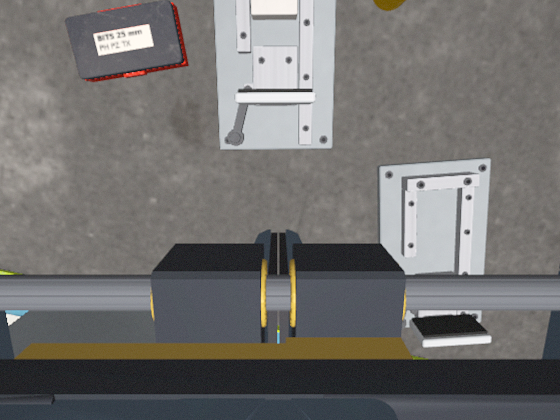

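View pics/s5.png

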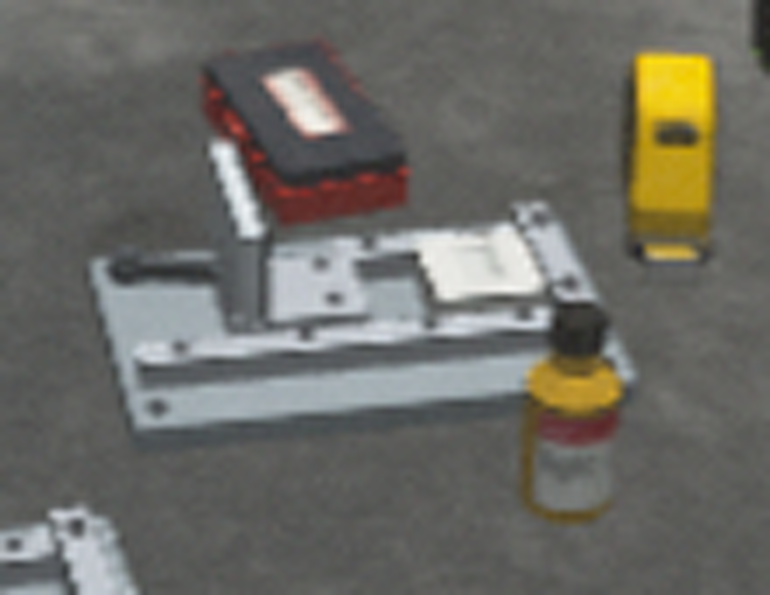

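The block is at the end stop, the plate is at mid travel, and the bystanders look unmoved. I'll check the numbers from the side pixels.

```bash
python3 - <<'E'
from h import *
from workcell import env
c=env.camera_params("side"); y=np.radians(13.3)
ex=np.array([np.cos(y),np.sin(y),0]);ey=np.array([-ex[1],ex[0],0]);o=np.array([609.2,-225.9,0])
def P(x,yy,z):
    p=ray(c,(x+.5)/7-.5+235,(yy+.5)/7-.5+215,z)-o; return round(p@ex,1),round(p@ey,1)
print("plate before/after",P(140,150,72),P(210,145,72),P(172,243,72),P(245,238,72))
print("block corners",[P(a,b,30) for a,b in [(418,238),(440,302),(522,225),(548,292)]])
print("block before",[P(a,b,30) for a,b in [(293,248),(320,310)]])
E
```

```text
plate before/after (np.float64(-90.7), np.float64(28.4)) (np.float64(-65.5), np.float64(28.0)) (np.float64(-89.4), np.float64(-34.5)) (np.float64(-64.1), np.float64(-35.3))
block corners [(np.float64(10.6), np.float64(20.6)), (np.float64(9.1), np.float64(-22.3)), (np.float64(50.3), np.float64(23.4)), (np.float64(48.7), np.float64(-22.0))]
block before [(np.float64(-35.7), np.float64(21.0)), (np.float64(-33.9), np.float64(-20.6))]
```

The slide travel measures about 25 mm and the block centre about x 30 mm, so both are within tolerance.

```bash
python3 -c "
from workcell import env
print(env.job_done())"
```

```text
the job is handed in; nothing more can be done
None
```

I pushed the slide of the leftmost fixture all the way in with the closed fingertips on the near face of its plate. I then backed straight off so it could spring back, raised the arm clear and handed the job in at about 7.3 s. No verdict is reported on hand-in.

- **Full push:** at the end of the stroke the tool stopped advancing while the force rose to about 15 N along the lane, so the slide was at its rigid stop. The wrist picture showed the block against the end stop.
- **Latching:** after release the plate's top edge had moved about 25 mm from home in the side picture, inside the 21 to 29 mm window. The pawl looks swung in, but I didn't measure its angle.
- **Block:** it lies flat in the lane, centre at about x 30 mm and y 0 (allowed: x 26.5 to 34, y ±6). These pixel readings are good to about 2 mm.
- **Bystanders:** the oil bottle, bit box and tape measure look unmoved in the side picture. I didn't measure their positions.
- **Gripper:** it was clear of everything at the end.

No check failed or disagreed.

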